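# Load the glass-grain jars into the carrier in reverse order

### The job

Move the four jars of coloured glass grains from the wooden rack into the steel carrier, one per pocket, in reverse order: the jar nearest the orange knob on the wooden rack goes into the pocket farthest from the carrier's orange knob, and so on along the row, because the piece is built face down and the last colour is needed first. Keep the jars upright, set them down rather than drop them, and leave all four standing flat on the pocket floors.

Things in the scene. Friction and masses are not known exactly. Their poses are not given: they have to be found in the camera images.
- stock_rack: Fixed pale wooden rack, any yaw: four 60 x 60 mm pockets in a row along its x, where the jars start. Origin: row centre, underside. Pocket centres x = -99, -33, 33, 99 mm, y = 0; floor 8 mm up, 6 mm rims with tops at 18 mm. Spans x -135 to 161 mm. Orange knob (22 mm wide, top 29 mm up) at x = +147 mm. Ledge with labels on the +y side (y 36 to 62 mm, 10 mm high).
- carrier: Fixed dark steel carrier with aluminium rims, any yaw, empty at the start: four 60 x 60 mm pockets in a row along its x. Origin: row centre, underside. Pocket centres x = -99, -33, 33, 99 mm, y = 0; floor 8 mm up, 6 mm rims with tops at 18 mm. Spans x -135 to 161 mm. Orange knob (22 mm wide, top 29 mm up) at x = +147 mm.
- jar_red: Closed round jar of red glass grains with a red lid, straight-sided, 44 mm diameter, 72 mm tall with the lid, about 0.1 to 0.2 kg. Origin: centre of its underside, z up. It stands upright in a pocket of the wooden rack at the start.
- jar_yellow: Closed round jar of yellow glass grains with a yellow lid, straight-sided, 44 mm diameter, 72 mm tall with the lid, about 0.1 to 0.2 kg. Origin: centre of its underside, z up. It stands upright in a pocket of the wooden rack at the start.
- jar_green: Closed round jar of green glass grains with a green lid, straight-sided, 44 mm diameter, 72 mm tall with the lid, about 0.1 to 0.2 kg. Origin: centre of its underside, z up. It stands upright in a pocket of the wooden rack at the start.
- jar_blue: Closed round jar of blue glass grains with a blue lid, straight-sided, 44 mm diameter, 72 mm tall with the lid, about 0.1 to 0.2 kg. Origin: centre of its underside, z up. It stands upright in a pocket of the wooden rack at the start.
- label_red: Small fixed red label, 36 x 18 x 4 mm, on the ledge of the wooden rack 49 mm to the +y side of the pocket in which the red jar starts; it stays there and shows that jar's home place. Origin: centre of its underside; axes parallel to the wooden rack's.
- label_yellow: Small fixed yellow label, 36 x 18 x 4 mm, on the ledge of the wooden rack 49 mm to the +y side of the pocket in which the yellow jar starts; it stays there and shows that jar's home place. Origin: centre of its underside; axes parallel to the wooden rack's.
- label_green: Small fixed green label, 36 x 18 x 4 mm, on the ledge of the wooden rack 49 mm to the +y side of the pocket in which the green jar starts; it stays there and shows that jar's home place. Origin: centre of its underside; axes parallel to the wooden rack's.
- label_blue: Small fixed blue label, 36 x 18 x 4 mm, on the ledge of the wooden rack 49 mm to the +y side of the pocket in which the blue jar starts; it stays there and shows that jar's home place. Origin: centre of its underside; axes parallel to the wooden rack's.
Things that resemble listed ones, but are neither listed nor needed, are in the scene too. Leave any black or pink look-alike of the jar_green alone.

How it is judged (in metres and radians):
At the end, for the whole second after the job is handed in: Each jar stands in the carrier pocket that mirrors its home pocket (home at +99 mm goes to -99 mm in the carrier, +33 to -33, and so on), within 12 mm of the pocket centre along each carrier axis, underside within 4 mm of the pocket floor, tilted under 0.1 rad, at rest (((x of label_red in the frame of stock_rack between -0.119 and -0.079 m and x of jar_red in the frame of carrier between 0.087 and 0.111 m) or (x of label_red in the frame of stock_rack between -0.053 and -0.013 m and x of jar_red in the frame of carrier between 0.021 and 0.045 m) or (x of label_red in the frame of stock_rack between 0.013 and 0.053 m and x of jar_red in the frame of carrier between -0.045 and -0.021 m) or (x of label_red in the frame of stock_rack between 0.079 and 0.119 m and x of jar_red in the frame of carrier between -0.111 and -0.087 m)) and y of jar_red in the frame of carrier between -0.012 and 0.012 m and z of jar_red in the frame of carrier between 0.004 and 0.012 m and angle between each of jar_red, jar_yellow, jar_green, jar_blue's own z axis and vertical below 0.1 rad and linear speed of each of jar_red, jar_yellow, jar_green, jar_blue below 0.02 m/s and angular speed of each of jar_red, jar_yellow, jar_green, jar_blue below 0.2 rad/s and ((x of label_yellow in the frame of stock_rack between -0.119 and -0.079 m and x of jar_yellow in the frame of carrier between 0.087 and 0.111 m) or (x of label_yellow in the frame of stock_rack between -0.053 and -0.013 m and x of jar_yellow in the frame of carrier between 0.021 and 0.045 m) or (x of label_yellow in the frame of stock_rack between 0.013 and 0.053 m and x of jar_yellow in the frame of carrier between -0.045 and -0.021 m) or (x of label_yellow in the frame of stock_rack between 0.079 and 0.119 m and x of jar_yellow in the frame of carrier between -0.111 and -0.087 m)) and y of jar_yellow in the frame of carrier between -0.012 and 0.012 m and z of jar_yellow in the frame of carrier between 0.004 and 0.012 m and ((x of label_green in the frame of stock_rack between -0.119 and -0.079 m and x of jar_green in the frame of carrier between 0.087 and 0.111 m) or (x of label_green in the frame of stock_rack between -0.053 and -0.013 m and x of jar_green in the frame of carrier between 0.021 and 0.045 m) or (x of label_green in the frame of stock_rack between 0.013 and 0.053 m and x of jar_green in the frame of carrier between -0.045 and -0.021 m) or (x of label_green in the frame of stock_rack between 0.079 and 0.119 m and x of jar_green in the frame of carrier between -0.111 and -0.087 m)) and y of jar_green in the frame of carrier between -0.012 and 0.012 m and z of jar_green in the frame of carrier between 0.004 and 0.012 m and ((x of label_blue in the frame of stock_rack between -0.119 and -0.079 m and x of jar_blue in the frame of carrier between 0.087 and 0.111 m) or (x of label_blue in the frame of stock_rack between -0.053 and -0.013 m and x of jar_blue in the frame of carrier between 0.021 and 0.045 m) or (x of label_blue in the frame of stock_rack between 0.013 and 0.053 m and x of jar_blue in the frame of carrier between -0.045 and -0.021 m) or (x of label_blue in the frame of stock_rack between 0.079 and 0.119 m and x of jar_blue in the frame of carrier between -0.111 and -0.087 m)) and y of jar_blue in the frame of carrier between -0.012 and 0.012 m and z of jar_blue in the frame of carrier between 0.004 and 0.012 m); the robot touches nothing.
It fails at once if a jar is tipped by more than about 40 degrees (angle between any of jar_red, jar_yellow, jar_green, jar_blue's own z axis and vertical above 0.7 rad).
It fails at once if a jar is dropped: it moves faster than 0.9 m/s (a free fall of 40 mm) without being held by the fingers ((linear speed of jar_red above 0.9 m/s and contact force between the fingers and jar_red below 0.05 N) or (linear speed of jar_yellow above 0.9 m/s and contact force between the fingers and jar_yellow below 0.05 N) or (linear speed of jar_green above 0.9 m/s and contact force between the fingers and jar_green below 0.05 N) or (linear speed of jar_blue above 0.9 m/s and contact force between the fingers and jar_blue below 0.05 N)).
It also fails if it takes over 112 s, if anything falls off the work surface, if the arm or the gripper's body presses on something with over 40 N, if the wrist force passes 120 N, or if a joint passes its speed limit or range.

### The arm

A 7-joint arm with a two-finger parallel gripper is mounted at the origin on the work surface. World frame = base frame: x ahead of the robot, y to its left, z up, the work surface at z = 0. Lengths are in mm, angles in rad, forces in N, time in s.
With the tool pointing down it reaches from about 425 to 825 mm from the base axis. Payload 3.6 kg.
Tool frame: the origin (TCP) lies midway between the tips of the shut fingers; the grasp point (between the pads) lies 19 mm behind it; z points along the fingers, y is the line along which they close (so a half turn about z gives the same grasp; the last joint's range is limited). The gripper opens to 93 mm and grips with 3 to 60 N. Pads are 15 mm wide; open, the fingers measure 128 mm over their backs; the gripper's body (75 mm by 188 mm) begins 65 mm behind the grasp point.
Start: joints at [1.226, 0.615, -0.013, 1.423, 0.008, 1.103, -0.04], TCP at [203.122, -617.417, 218.64] pointing down, gripper open.
Joint ranges: [-3.12, 3.12], [-0.3, 2.06], [-1.34, 1.32], [0.26, 2.42], [-1.36, 4.5], [0.01, 1.98], [-2.84, 2.84]. Speed limits (rad/s): [2.79, 2.79, 3.14, 3.14, 3.14, 3.14, 3.14].

### API

Orientations are given as a rotation vector (axis times angle).
In Python, from plant import * gives the robot as it stands.
- The arm moves only by the tool servo_tool, never from a script. Its arguments are lists of equal length, an entry for each row: "translation": the shift along the tool's x, y, z in cm, a list of three; "turn": the turn about the tool's z in rad; "gripper": the finger opening in cm, from 0 to 9.3. In form: {"translation": [[x, y, z], ...], "turn": [turn, ...], "gripper": [gripper, ...]}. A call has exactly 5 rows; each row shifts and turns the commanded pose from where the row before left it, along the tool's axes as they then stand; what a row does not reach is not made up. A row lasts 1/10 s, in which the tool goes at most 50 mm and 8.59 degrees, less where a joint would pass 70% of its speed; a pose out of reach is approached as far as the arm can. A call is refused whole if a number of a shift passes 5 or a number of a turn 0.15, either way. A call with a gripper value outside its range is refused whole. The fingers move at their own pace and stop on an object; "newtons" is the grip in N (left out, the last holds). Time passes only in rows, so rows that do not move let the fingers close, or fill a call up. It gives the time, the measured TCP pose, the force, the opening and the grip force at its end, in the units of the state.
- get_obs(): the state, without advancing time (a new reading comes with each control period).
- grab_frame(name): name is "scene" or "side" or "wrist"; returns the picture (400x640x3 uint8, red, green, blue); there is no depth.
- camera_info(name): a dict with "fx", "fy", "cx", "cy" (pixels), "origin" and "attitude" of the camera in the world. Camera axes: x right, y down, z forward; pixel columns grow to the right and rows downward; lengths in mm; the calibration is good to about 2 mm. A picture is of the moment at which its call begins: read the wrist's pose just before it. camera_info takes no time and is no camera call; for the wrist camera it gives the pose at the moment of the call.
- sign_off(): hands the job in; it is judged then, once.
The state is a dict: "time_s": time; "joint_pos": joint angles; "joint_velocities": joint speeds; "effort": joint torques, N m; "tool_pos": TCP position; "eef_rot": TCP orientation; "contact_force": force on the tool from outside, world axes, zero at the start; "ft_torque": the same for the moment, N m; "finger_gap": opening from 0.0 (shut) to 1.0 (fully open); "grip_force": force on a finger pad.
Only numpy, scipy, OpenCV 4.12 (cv2) and the standard library are available. Lean on these libraries where they do the work, as an engineer would, in place of code of your own. Each camera call takes 0.05 s, during which the arm holds its last target. There are 200 camera calls.

## Working session

There is one attempt and no reset: what is moved stays moved. The work goes in short steps, Python scripts to look and compute and a tool call to move; the robot and the scene stay as the last step left them, time stands still between calls to the robot, and variables do not carry over. Pictures are saved under pics/ and viewed, at most 14 in all, crops included, and the job is handed in when it is done.

Besides the shell and the picture viewer there is one more tool, called after "Request:" in YAML: its name, and indented under it one key for each argument. servo_tool: Moves the arm, as the interface text tells. Its arguments: {"type":"object","properties":{"translation":{"type":"array"},"turn":{"type":"array"},"gripper":{"type":"array"},"newtons":{"type":"number"}},"required":["translation","turn","gripper"]}

```bash
mkdir -p pics; python3 - <<'E'
from plant import *
import cv2
for n in ("scene","side"):
    cv2.imwrite(f"pics/{n}0.png",grab_frame(n)[...,::-1]); print(n,camera_info(n))
print(get_obs())
E
```

```text
scene {'fx': 393.42590906223904, 'fy': 393.42590906223904, 'cx': 310.46272032632214, 'cy': 197.18028976196015, 'origin': array([1082.5209202 ,  399.3532102 ,  598.43961655]), 'attitude': array([-1.17968664, -2.22903558,  1.04418186])}
side {'fx': 468.04942378959885, 'fy': 468.04942378959885, 'cx': 322.5657594190525, 'cy': 208.47095678787906, 'origin': array([-137.21965757,  712.3704909 ,  671.23445469]), 'attitude': array([-0.87779402,  2.35502851, -1.23198654])}
{'time_s': 0.1, 'joint_pos': array([ 1.22649869,  0.61582126, -0.01264369,  1.42471993,  0.00811594,
        1.10338805, -0.04038759]), 'joint_velocities': array([ 0.00102834, -0.00223083,  0.00046236, -0.00226182,  0.00050198,
       -0.00139923, -0.0001307 ]), 'effort': array([ 9.50167632e-04, -4.60042691e+01,  2.09956029e-01, -1.66243547e+01,
       -6.11921609e-02,  1.70143956e-02,  1.04065782e-04]), 'tool_pos': array([ 202.9105983 , -616.77762283,  217.60394026]), 'eef_rot': array([-3.09976374e+00, -4.96906857e-01,  6.08488876e-04]), 'contact_force': array([-0.09873629, -0.86976351, -0.5156187 ]), 'ft_torque': array([ 0.02629642,  0.00314028, -0.01300268]), 'grip_force': 0.0, 'finger_gap': 0.9989941654121485}
```

View pics/scene0.png

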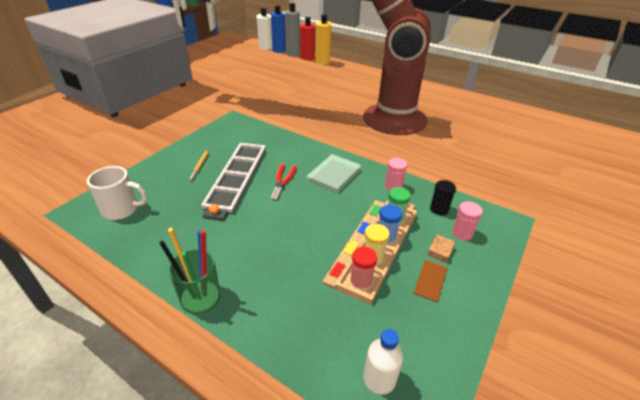

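View pics/side0.png

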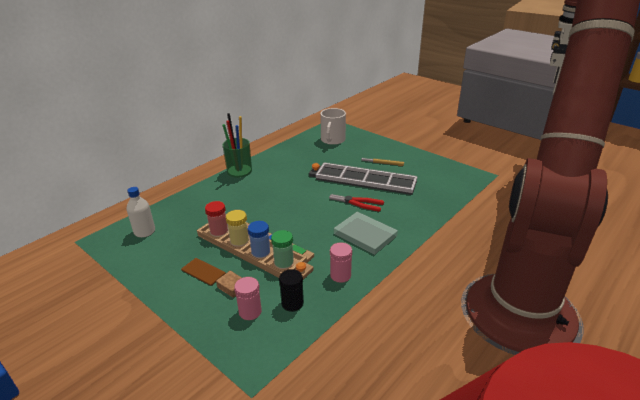

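The scene view shows the wooden rack with jars green (399,198), blue (390,222), yellow (376,243) and red (364,266). Its orange knob is beside green, at (303,268) in the side view. The carrier is at (236,178) with its knob at (213,210). The pink jars (397,175) and (467,220) and the black one (443,198) are the look-alikes to leave alone. I'll enlarge both racks to confirm.

```bash
cat > h.py <<'E'
import numpy as np,cv2
from scipy.spatial.transform import Rotation as R
def ray(ci,u,v,z):
    Rm=R.from_rotvec(ci["attitude"]).as_matrix(); d=Rm@[(u-ci["cx"])/ci["fx"],(v-ci["cy"])/ci["fy"],1]
    o=np.array(ci["origin"]); return o+d*(z-o[2])/d[2]
def proj(ci,p):
    Rm=R.from_rotvec(ci["attitude"]).as_matrix(); c=Rm.T@(np.array(p,float)-ci["origin"])
    return np.array([ci["fx"]*c[0]/c[2]+ci["cx"],ci["fy"]*c[1]/c[2]+ci["cy"]])
E
python3 - <<'E'
import cv2,numpy as np
a=cv2.imread("pics/scene0.png");b=cv2.imread("pics/side0.png")
f=lambda im,x,y:cv2.resize(im[y:y+100,x:x+133],(399,300),interpolation=cv2.INTER_CUBIC)
g=np.vstack([np.hstack([f(a,320,155),f(a,320,210)]),np.hstack([f(a,170,130),f(b,300,125)])])
cv2.imwrite("pics/c1.png",g)
cv2.imwrite("pics/c2.png",cv2.resize(b[190:290,185:335],(800,533),interpolation=cv2.INTER_CUBIC))
E
```

```text
(no output)
```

View pics/c1.png

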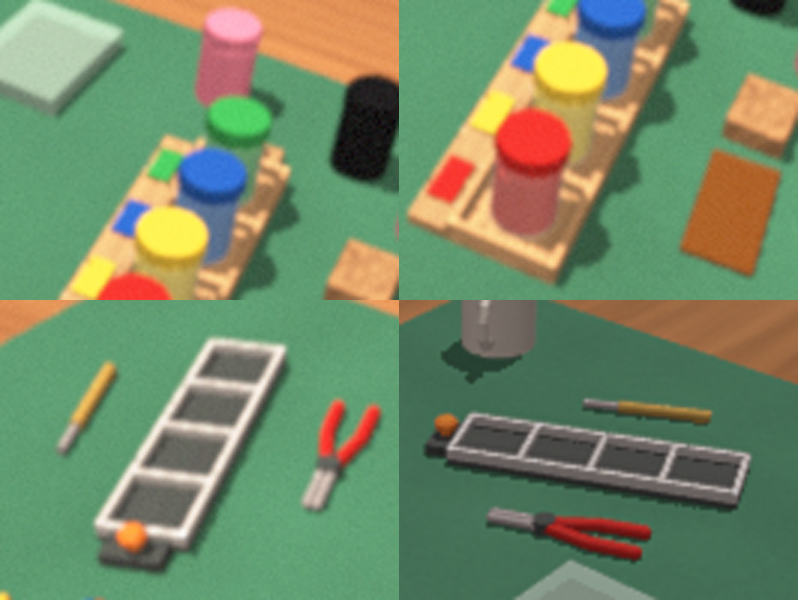

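View pics/c2.png

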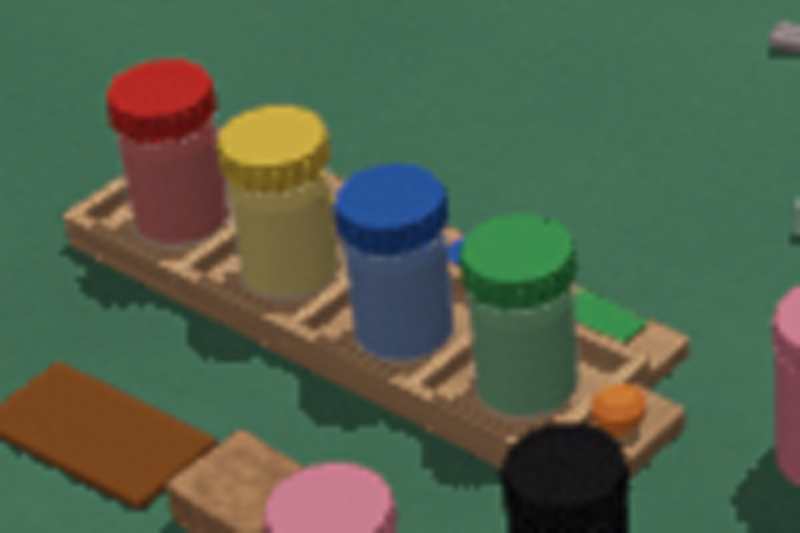

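```bash
python3 - <<'E'
from plant import *
from h import *
np.set_printoptions(precision=1,suppress=True)
sc,si=camera_info("scene"),camera_info("side")
for n,a,b in [("g",(399.7,194.3),(282.1,235.6)),("b",(391,212.3),(258.3,226.8)),("y",(377,232.3),(236.4,215.1)),("r",(364.7,254.3),(215.4,206.9))]:
    print(n,ray(sc,*a,80),ray(si,*b,80))
for n,c,pts in [("scene",sc,[(240,143.3),(265.3,145),(232.3,211),(202.7,205)]),("side",si,[(416.7,176.7),(413,189.3),(316,175.7),(324.7,162.7)])]:
    q=np.array([ray(c,*p,18) for p in pts]); print(n,q[:,:2].tolist(),q.mean(0)) if 0 else print(n,q,q.mean(0))
    print([np.linalg.norm(q[i]-q[i-1]) for i in range(4)])
for c,p in((sc,(213.5,209)),(si,(315.5,166.5)),): print("knob",ray(c,*p,26))
for p in [(397,165),(469,208),(444,185)]: print("lookalike",ray(sc,*p,72))
for p in [(342,248),(247,283),(291,275)]: print("side",ray(si,*p,72))
print(ray(si,184.5+617/5.333,190+405/5.333,26))
print(camera_info("wrist"))
o=get_obs();print(R.from_rotvec(o["eef_rot"]).as_matrix())
E
```

```text
g [443.2 201.1  80. ] [436.9 199.   80. ]
b [505.8 210.4  80. ] [497.2 210.2  80. ]
y [572.5 212.8  80. ] [566.2 212.2  80. ]
r [634.7 219.7  80. ] [627.6 222.   80. ]
scene [[ 411.  -281.1   18. ]
 [ 377.9 -218.1   18. ]
 [ 633.4 -104.9   18. ]
 [ 656.1 -173.6   18. ]] [ 519.6 -194.4   18. ]
[np.float64(267.57723163757083), np.float64(71.20570244138614), np.float64(279.5171912477009), np.float64(72.39984196384829)]
side [[ 403.6 -276.4   18. ]
 [ 376.5 -215.    18. ]
 [ 617.6 -104.4   18. ]
 [ 647.7 -175.2   18. ]] [ 511.3 -192.7   18. ]
[np.float64(264.26599750275534), np.float64(67.13559074285148), np.float64(265.281038007411), np.float64(76.9224309431279)]
knob [ 658.1 -136.4   26. ]
knob [ 643.5 -131.2   26. ]
lookalike [335.6 147.7  72. ]
lookalike [393.7 333.8  72. ]
lookalike [347.6 265.1  72. ]
side [323.3 142.6  72. ]
side [392.4 334.3  72. ]
side [345.7 266.2  72. ]
[387.5 199.9  26. ]
{'fx': 359.86119223516886, 'fy': 359.86119223516886, 'cx': 321.8704184343725, 'cy': 206.06813603352506, 'origin': array([ 273.5, -594.8,  383.1]), 'attitude': array([ 2.4, -1.7, -0.2])}
[[ 0.9  0.3 -0. ]
 [ 0.3 -0.9  0. ]
 [-0.  -0.  -1. ]]
```

Both cameras agree to about 8 mm. The order along the rack from its knob is green, blue, yellow, red, and the pink and black look-alikes all stand outside the rack. Next I'll go above the carrier for a close look.

Request:
servo_tool:
  translation:
    - [3.8,-2.6,0]
    - [3.8,-2.6,0]
    - [3.8,-2.6,0]
    - [3.8,-2.6,0]
    - [3.8,-2.6,0]
  turn: [0,0,0,0,0]
  gripper: [9.3,9.3,9.3,9.3,9.3]

```text
time_s: 0.6
tool_pos: [343.7, -432.7, 218.3]
eef_rot: [-3.101, -0.497, 0.0]
contact_force: [0.9, -1.1, 0.0]
finger_gap: 0.997
grip_force: 0.0
```

Request:
servo_tool:
  translation:
    - [3.8,-2.6,0]
    - [3.8,-2.6,0]
    - [3.8,-2.6,0]
    - [3.8,-2.6,0]
    - [3.8,-2.6,0]
  turn: [0,0,0,0,0]
  gripper: [9.3,9.3,9.3,9.3,9.3]

```text
time_s: 1.1
tool_pos: [483.4, -250.0, 218.4]
eef_rot: [-3.102, -0.497, 0.001]
contact_force: [0.4, 0.1, -0.6]
finger_gap: 0.999
grip_force: 0.0
```

Request:
servo_tool:
  translation:
    - [0,0,0]
    - [0,0,0]
    - [0,0,0]
    - [0,0,0]
    - [0,0,0]
  turn: [-0.06,-0.06,0,0,0]
  gripper: [9.3,9.3,9.3,9.3,9.3]

```text
time_s: 1.6
tool_pos: [482.5, -252.1, 218.5]
eef_rot: [-3.067, -0.679, 0.001]
contact_force: [1.0, 0.4, -0.2]
finger_gap: 1.003
grip_force: 0.0
```

```bash
python3 - <<'E'
from plant import *
import cv2,pickle
ci=camera_info("wrist"); im=grab_frame("wrist"); pickle.dump(ci,open("w1.pkl","wb"))
cv2.imwrite("pics/w1.png",im[...,::-1]); print(ci,get_obs()["tool_pos"],get_obs()["joint_pos"])
E
```

```text
{'fx': 359.86119223516886, 'fy': 359.86119223516886, 'cx': 321.8704184343725, 'cy': 206.06813603352506, 'origin': array([ 549.82873924, -221.6390695 ,  383.94313125]), 'attitude': array([ 2.45121953, -1.56121002, -0.21344791])} [ 482.51277286 -252.02746946  218.57806502] [ 0.50441205  0.45179656 -0.09365374  1.73069437  0.04978898  0.96170486
 -0.74292405]
```

View pics/w1.png

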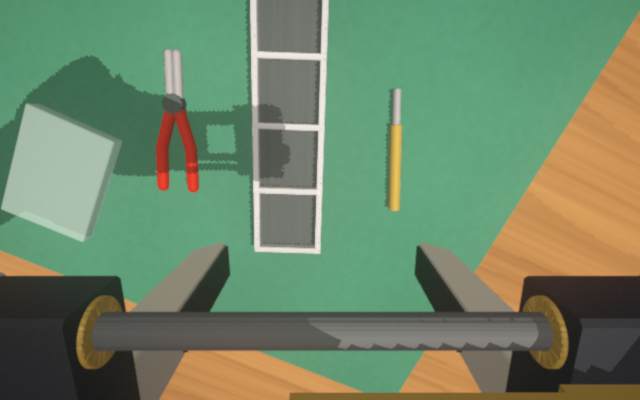

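The wrist view shows the carrier square to the tool. Its far-end outer edge is at about (287.5,251.5), and the dividers sit at (287.5,190.5), (288,127) and (288.5,56).

```bash
python3 - <<'E'
from h import *
import pickle
np.set_printoptions(precision=1,suppress=True)
ci=pickle.load(open("w1.pkl","rb"))
xs=np.array([-135,-66,0,66]);P=np.array([ray(ci,*p,18)[:2] for p in [(287.5,251.5),(287.5,190.5),(288,127),(288.5,56)]])
print(P,np.diff(P,axis=0),np.linalg.norm(np.diff(P,axis=0),axis=1))
d=P[-1]-P[0];yaw=np.arctan2(d[1],d[0]);u=np.array([np.cos(yaw),np.sin(yaw)]);c=(P-xs[:,None]*u).mean(0)
print("carrier",c,np.degrees(yaw)); [print(x,c+x*u) for x in(-99,-33,33,99)]
print("width",np.linalg.norm(ray(ci,250,55,18)-ray(ci,326,57,18)))
E
```

```text
[[ 395.1 -252. ]
 [ 457.8 -224.7]
 [ 517.4 -199.3]
 [ 577.9 -173.4]] [[62.7 27.3]
 [59.6 25.4]
 [60.4 25.8]] [68.4 64.8 65.7]
carrier [ 518.1 -199. ] 23.272297610749728
-99 [ 427.1 -238.1]
-33 [ 487.8 -212.1]
33 [ 548.4 -186. ]
99 [ 609.  -159.9]
width 71.874367409135
```

Request:
servo_tool:
  translation:
    - [1.9,-4.1,0]
    - [1.9,-4.1,0]
    - [1.9,-4.1,0]
    - [1.9,-4.1,0]
    - [1.9,-4.1,0]
  turn: [0,0,0,0,0]
  gripper: [9.3,9.3,9.3,9.3,9.3]

```text
time_s: 2.15
tool_pos: [481.8, -24.4, 218.9]
eef_rot: [3.067, 0.68, 0.001]
contact_force: [0.1, 0.7, 0.7]
finger_gap: 0.998
grip_force: 0.0
```

Request:
servo_tool:
  translation:
    - [1.9,-4.1,0]
    - [1.9,-4.1,0]
    - [1.9,-4.1,0]
    - [1.9,-4.1,0]
    - [1.9,-4.1,0]
  turn: [0,0,0,0,0]
  gripper: [9.3,9.3,9.3,9.3,9.3]

```text
time_s: 2.65
tool_pos: [481.0, 201.7, 218.9]
eef_rot: [3.067, 0.68, 0.001]
contact_force: [0.7, -0.4, -0.0]
finger_gap: 0.997
grip_force: 0.0
```

Request:
servo_tool:
  translation:
    - [0,0,0]
    - [0,0,0]
    - [0,0,0]
    - [0,0,0]
    - [0,0,0]
  turn: [0.11,0.11,0.11,0,0]
  gripper: [9.3,9.3,9.3,9.3,9.3]

```text
time_s: 3.15
tool_pos: [481.1, 200.0, 218.7]
eef_rot: [3.137, 0.172, 0.0]
contact_force: [1.4, 0.4, -0.2]
finger_gap: 1.002
grip_force: 0.0
```

```bash
python3 - <<'E'
from plant import *
import cv2,pickle
ci=camera_info("wrist"); im=grab_frame("wrist"); pickle.dump(ci,open("w2.pkl","wb"))
cv2.imwrite("pics/w2.png",im[...,::-1]); print(get_obs()["tool_pos"],get_obs()["joint_pos"])
E
```

```text
[481.13769053 200.05883966 218.75913774] [-0.36348399  0.41670191 -0.10399167  1.79236236  0.0521518   0.93500248
 -1.9511377 ]
```

View pics/w2.png

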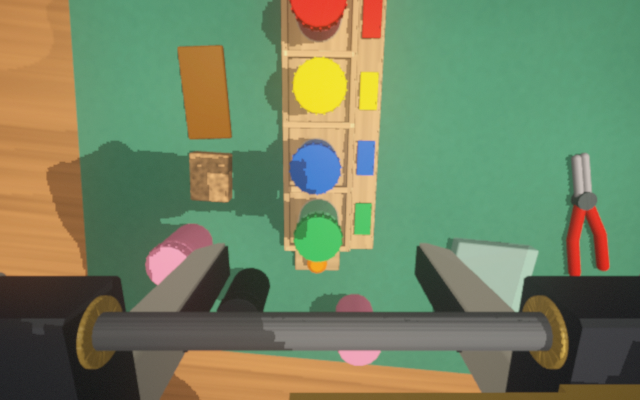

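This view shows the rack with lid centres at green (318,237), blue (315.5,166), yellow (320,86) and red (319,2, partly cut off). Its knob is at (318,266), next to green, so the order is confirmed.

```bash
python3 - <<'E'
from h import *
import pickle
np.set_printoptions(precision=1,suppress=True)
ci=pickle.load(open("w2.pkl","rb"))
im=cv2.imread("pics/w2.png")
hsv=cv2.cvtColor(im,cv2.COLOR_BGR2HSV)
for n,(h0,h1),(x0,x1,y0,y1),g in [("g",(50,75),(290,345,205,262),(318,237)),("b",(100,125),(285,345,135,200),(315.5,166)),("y",(22,35),(290,347,50,120),(320,86)),("r",(0,0),(0,1,0,1),(319,2))]:
    m=np.zeros(im.shape[:2],np.uint8); s=hsv[y0:y1,x0:x1]
    m[y0:y1,x0:x1]=((s[...,0]>=h0)&(s[...,0]<=h1)&(s[...,1]>150)&(s[...,2]>90))*255
    cs,_=cv2.findContours(m,cv2.RETR_EXTERNAL,cv2.CHAIN_APPROX_NONE)
    mc=cv2.minEnclosingCircle(max(cs,key=cv2.contourArea)) if cs else None
    print(n,mc,ray(ci,*g,80), ray(ci,*mc[0],80) if mc else "")
xs=np.array([135,66,0,-66]);P=np.array([ray(ci,*p,18)[:2] for p in [(316,249.5),(317.5,190),(318,125),(318.5,54)]])
d=P[0]-P[-1];yaw=np.arctan2(d[1],d[0]);u=np.array([np.cos(yaw),np.sin(yaw)]);c=(P-xs[:,None]*u).mean(0)
print(P,"rack",c,np.degrees(yaw)); [print(x,c+x*u) for x in(99,33,-33,-99)]
print([ray(ci,*p,14) for p in [(363,218),(366,158),(369,91)]])
E
```

```text
g ((316.8235168457031, 240.5411834716797), 21.877988815307617) [442.  198.5  80. ] [438.5 199.2  80. ]
b ((315.0, 168.5), 24.45924949645996) [505.6 207.5  80. ] [503.5 207.7  80. ]
y ((319.0, 85.40351104736328), 29.030418395996094) [570.3 210.7  80. ] [570.7 211.5  80. ]
r None [630.4 218.   80. ] 
[[404.4 197.3]
 [470.8 202.8]
 [536.7 209.3]
 [601.9 215.9]] rack [537.  209.5] -174.63000363066647
99 [438.5 200.2]
33 [504.2 206.4]
-33 [569.9 212.5]
-99 [635.6 218.7]
[array([444.5, 150.7,  14. ]), array([508.9, 156.7,  14. ]), array([574.4, 163.1,  14. ])]
```

Green first: line up, descend, grip.

Request:
servo_tool:
  translation:
    - [-4.1,-0.4,0]
    - [0,0,4.5]
    - [0,0,4.5]
    - [0,0,4.5]
    - [0,0,3.5]
  turn: [0.015,0,0,0,0]
  gripper: [9.3,9.3,9.3,9.3,9.3]

```text
time_s: 3.7
tool_pos: [439.4, 199.4, 46.9]
eef_rot: [-3.138, -0.147, 0.001]
contact_force: [-0.5, -0.6, 0.3]
finger_gap: 0.997
grip_force: 0.0
```

Request:
servo_tool:
  translation:
    - [0,0,1.0]
    - [0,0,0.9]
    - [0,0,0]
    - [0,0,0]
    - [0,0,0]
  turn: [0,0,0,0,0]
  gripper: [9.3,9.3,9.3,9.3,9.3]

```text
time_s: 4.2
tool_pos: [441.0, 200.3, 31.1]
eef_rot: [-3.137, -0.146, -0.005]
contact_force: [-0.1, -0.4, 0.9]
finger_gap: 1.0
grip_force: 0.0
```

```bash
python3 - <<'E'
from plant import *
import cv2,numpy as np
f=lambda im:cv2.resize(im[170:310,190:340] if im.shape else 0,(400,373),interpolation=cv2.INTER_CUBIC)
w=grab_frame("wrist");s=grab_frame("side")
cv2.imwrite("pics/g1.png",np.hstack([cv2.resize(w[100:400,170:490],(400,375)),cv2.resize(s[150:310,180:351],(400,375),interpolation=cv2.INTER_CUBIC)])[...,::-1])
E
```

```text
(no output)
```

View pics/g1.png

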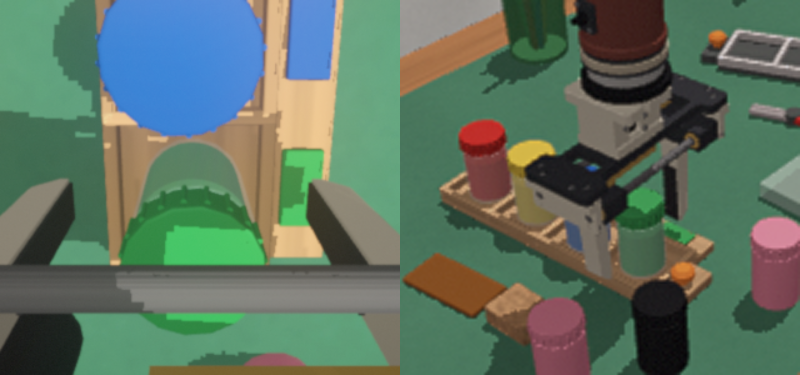

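Green is centred between the open fingers and nothing else is in the way. Closing and lifting.

Request:
servo_tool:
  translation:
    - [0,0,0]
    - [0,0,0]
    - [0,0,0]
    - [0,0,0]
    - [0,0,0]
  turn: [0,0,0,0,0]
  gripper: [3,3,3,3,3]
  newtons: 20

```text
time_s: 4.8
tool_pos: [439.8, 199.8, 29.7]
eef_rot: [-3.138, -0.146, 0.0]
contact_force: [0.2, 0.3, -0.7]
finger_gap: 0.617
grip_force: 0.0
```

Request:
servo_tool:
  translation:
    - [0,0,0]
    - [0,0,0]
    - [0,0,0]
    - [0,0,-1]
    - [0,0,-1]
  turn: [0,0,0,0,0]
  gripper: [3,3,3,3,3]
  newtons: 20

```text
time_s: 5.3
tool_pos: [439.6, 199.7, 50.2]
eef_rot: [3.138, 0.146, -0.001]
contact_force: [0.3, -0.3, -1.6]
finger_gap: 0.471
grip_force: 20.0
```

Request:
servo_tool:
  translation:
    - [0,0,-2]
    - [0,0,-2.5]
    - [0,0,-3]
    - [0,0,-2]
    - [0,0,0]
  turn: [0,0,0,0,0]
  gripper: [3,3,3,3,3]
  newtons: 20

```text
time_s: 5.8
tool_pos: [441.8, 200.7, 148.0]
eef_rot: [-3.135, -0.145, -0.011]
contact_force: [0.2, 0.3, -2.0]
finger_gap: 0.469
grip_force: 20.0
```

```bash
python3 - <<'E'
from plant import *
import cv2,numpy as np
s=grab_frame("side")
cv2.imwrite("pics/g2.png",cv2.resize(s[120:300,180:351],(380,400),interpolation=cv2.INTER_CUBIC)[...,::-1])
E
```

```text
(no output)
```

View pics/g2.png

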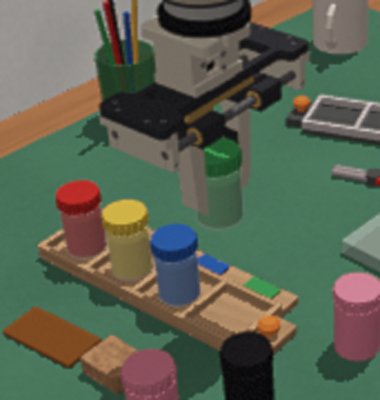

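Green is held level and the rest are undisturbed. Carrying it to the -99 pocket.

Request:
servo_tool:
  translation:
    - [0.6,4.47,0]
    - [0.6,4.47,0]
    - [0.6,4.47,0]
    - [0.6,4.47,0]
    - [0.6,4.47,0]
  turn: [0,0,0,0,0]
  gripper: [3,3,3,3,3]

```text
time_s: 6.35
tool_pos: [489.5, -21.7, 143.4]
eef_rot: [-3.138, -0.146, 0.004]
contact_force: [1.1, 0.5, -1.2]
finger_gap: 0.469
grip_force: 20.0
```

Request:
servo_tool:
  translation:
    - [-1.66,4.23,0]
    - [-1.66,4.23,0]
    - [-1.66,4.23,0]
    - [-1.66,4.23,0]
    - [-1.66,4.23,0]
  turn: [0,0,0,0,0]
  gripper: [3,3,3,3,3]

```text
time_s: 6.85
tool_pos: [425.7, -239.4, 143.3]
eef_rot: [-3.137, -0.146, 0.004]
contact_force: [0.0, 1.1, -1.2]
finger_gap: 0.472
grip_force: 20.0
```

Request:
servo_tool:
  translation:
    - [0,0,0]
    - [0,0,0]
    - [0,0,0]
    - [0,0,3]
    - [0,0,3]
  turn: [-0.105,-0.105,-0.104,0,0]
  gripper: [3,3,3,3,3]

```text
time_s: 7.35
tool_pos: [427.1, -238.3, 83.5]
eef_rot: [-3.077, -0.634, -0.001]
contact_force: [-0.4, -0.3, -1.1]
finger_gap: 0.471
grip_force: 20.0
```

```bash
cat > go.py <<'E'
import sys
from plant import *
from h import *
o=get_obs(); M=R.from_rotvec(o["eef_rot"]).as_matrix(); y=np.arctan2(M[1,0],M[0,0])
t=np.array([float(v) for v in sys.argv[1:3]]); d=t-o["tool_pos"][:2]; c,s=np.cos(y),np.sin(y)
print("pos",o["tool_pos"].round(1),"yaw",np.degrees(y).round(2),"tool dx,dy cm",((c*d[0]+s*d[1])/10).round(2),((s*d[0]-c*d[1])/10).round(2),"tilt",np.arccos(-M[2,2]).round(4))
E
python3 go.py 427.1 -238.1
```

```text
pos [ 427.1 -238.3   83.5] yaw 23.29 tool dx,dy cm 0.0 -0.02 tilt 0.0004
```

Request:
servo_tool:
  translation:
    - [0,0,2]
    - [0,0,1.5]
    - [0,0,1]
    - [0,0,0.5]
    - [0,0,0]
  turn: [0,0,0,0,0]
  gripper: [3,3,3,3,3]

```text
time_s: 7.85
tool_pos: [427.0, -238.0, 34.0]
eef_rot: [-3.076, -0.635, 0.002]
contact_force: [-1.0, 0.1, -2.1]
finger_gap: 0.471
grip_force: 20.0
```

Request:
servo_tool:
  translation:
    - [0,0,0.3]
    - [0,0,0.1]
    - [0,0,0]
    - [0,0,0]
    - [0,0,0]
  turn: [0,0,0,0,0]
  gripper: [3,3,3,3,3]

```text
time_s: 8.35
tool_pos: [427.6, -238.3, 30.9]
eef_rot: [3.077, 0.635, 0.001]
contact_force: [-0.3, -0.1, -1.4]
finger_gap: 0.469
grip_force: 20.0
```

Request:
servo_tool:
  translation:
    - [0,0,0]
    - [0,0,0]
    - [0,0,0]
    - [0,0,0]
    - [0,0,0]
  turn: [0,0,0,0,0]
  gripper: [4.6,5.2,6.5,7,7]

```text
time_s: 8.85
tool_pos: [427.5, -238.3, 30.7]
eef_rot: [-3.077, -0.635, -0.0]
contact_force: [0.5, 0.0, 0.6]
finger_gap: 0.735
grip_force: 0.0
```

```bash
python3 go.py 427.1 -238.1; python3 - <<'E'
from plant import *
import cv2,numpy as np
s=grab_frame("side");w=grab_frame("wrist")
cv2.imwrite("pics/g3.png",np.hstack([cv2.resize(w[100:400,170:490],(400,375)),cv2.resize(s[110:218,310:425],(400,375),interpolation=cv2.INTER_CUBIC)])[...,::-1])
E
```

```text
pos [ 427.5 -238.3   30.7] yaw 23.31 tool dx,dy cm -0.03 -0.03 tilt 0.0001
```

View pics/g3.png

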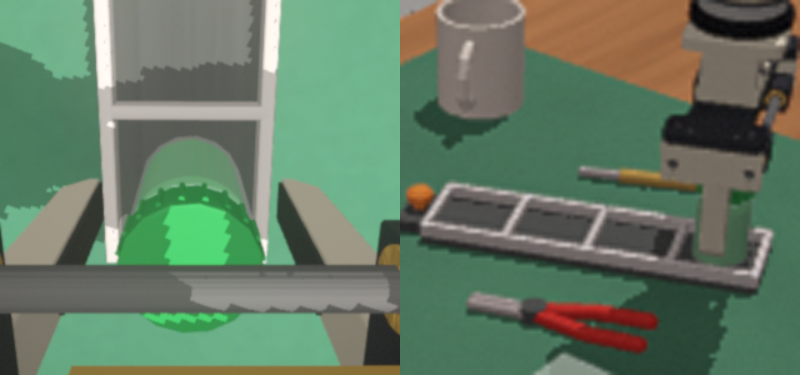

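Green stands in the end pocket, centred. Now blue.

Request:
servo_tool:
  translation:
    - [0,0,-1]
    - [0,0,-2]
    - [0,0,-4]
    - [0,0,-4]
    - [0,0,0]
  turn: [0,0,0,0,0]
  gripper: [7,7,7,7,7]

```text
time_s: 9.45
tool_pos: [430.9, -239.8, 146.1]
eef_rot: [3.07, 0.633, 0.015]
contact_force: [0.7, -0.2, -1.0]
finger_gap: 0.753
grip_force: 0.0
```

Request:
servo_tool:
  translation:
    - [2.88,-3.51,0]
    - [2.88,-3.51,0]
    - [2.88,-3.51,0]
    - [2.88,-3.51,0]
    - [2.88,-3.51,0]
  turn: [0,0,0,0,0]
  gripper: [7,7,7,7,7]

```text
time_s: 9.95
tool_pos: [490.2, -18.5, 140.7]
eef_rot: [3.077, 0.634, -0.0]
contact_force: [1.0, -1.0, -0.1]
finger_gap: 0.748
grip_force: 0.0
```

Request:
servo_tool:
  translation:
    - [2.08,-4.06,0]
    - [2.08,-4.06,0]
    - [2.08,-4.06,0]
    - [2.08,-4.06,0]
    - [2.08,-4.06,0]
  turn: [0,0,0,0,0]
  gripper: [7,7,7,7,7]

```text
time_s: 10.45
tool_pos: [504.9, 209.1, 140.6]
eef_rot: [3.076, 0.635, -0.001]
contact_force: [1.4, 0.2, -0.1]
finger_gap: 0.753
grip_force: 0.0
```

Request:
servo_tool:
  translation:
    - [0,0,0]
    - [0,0,0]
    - [0,0,0]
    - [0,0,0]
    - [0,0,0]
  turn: [0.105,0.105,0.104,0,0]
  gripper: [7,7,7,7,7]

```text
time_s: 10.95
tool_pos: [505.1, 207.4, 140.6]
eef_rot: [3.138, 0.149, -0.001]
contact_force: [-0.4, -0.4, 0.1]
finger_gap: 0.751
grip_force: 0.0
```

```bash
python3 go.py 505 207.3
```

```text
pos [505.1 207.4 140.6] yaw 5.45 tool dx,dy cm -0.01 0.01 tilt 0.0005
```

Request:
servo_tool:
  translation:
    - [0,0,4]
    - [0,0,3.5]
    - [0,0,2]
    - [0,0,1.1]
    - [0,0,0.5]
  turn: [0,0,0,0,0]
  gripper: [7,7,7,7,7]

```text
time_s: 11.45
tool_pos: [505.1, 207.2, 28.9]
eef_rot: [3.138, 0.147, -0.002]
contact_force: [-0.3, -0.0, 0.3]
finger_gap: 0.751
grip_force: 0.0
```

Request:
servo_tool:
  translation:
    - [0,0,0]
    - [0,0,0]
    - [0,0,0]
    - [0,0,0]
    - [0,0,0]
  turn: [0,0,0,0,0]
  gripper: [7,3,3,3,3]
  newtons: 20

```text
time_s: 11.95
tool_pos: [505.9, 207.9, 30.4]
eef_rot: [-3.137, -0.146, -0.002]
contact_force: [0.3, -0.6, 2.4]
finger_gap: 0.472
grip_force: 20.0
```

Request:
servo_tool:
  translation:
    - [0,0,0]
    - [0,0,0]
    - [0,0,0]
    - [0,0,-1]
    - [0,0,-1]
  turn: [0,0,0,0,0]
  gripper: [3,3,3,3,3]
  newtons: 20

```text
time_s: 12.45
tool_pos: [504.8, 207.0, 49.8]
eef_rot: [3.137, 0.146, -0.002]
contact_force: [-0.3, -0.4, -1.0]
finger_gap: 0.472
grip_force: 20.0
```

Request:
servo_tool:
  translation:
    - [0,0,-2]
    - [0,0,-2.5]
    - [0,0,-3]
    - [0,0,-2]
    - [0,0,0]
  turn: [0,0,0,0,0]
  gripper: [3,3,3,3,3]

```text
time_s: 12.95
tool_pos: [507.4, 208.2, 147.9]
eef_rot: [-3.136, -0.145, -0.01]
contact_force: [-0.5, 1.1, -1.6]
finger_gap: 0.471
grip_force: 20.0
```

```bash
python3 go.py 487.8 -212.1
```

```text
pos [507.4 208.2 147.9] yaw 5.3 tool dx,dy cm -5.83 41.67 tilt 0.0071
```

Request:
servo_tool:
  translation:
    - [-0.57,4.16,0]
    - [-0.57,4.16,0]
    - [-0.57,4.16,0]
    - [-0.57,4.16,0]
    - [-0.57,4.16,0]
  turn: [0,0,0,0,0]
  gripper: [3,3,3,3,3]

```text
time_s: 13.45
tool_pos: [495.1, -4.0, 143.6]
eef_rot: [3.138, 0.146, -0.004]
contact_force: [1.7, -0.0, -0.4]
finger_gap: 0.47
grip_force: 20.0
```

Request:
servo_tool:
  translation:
    - [-0.57,4.16,0]
    - [-0.57,4.16,0]
    - [-0.57,4.16,0]
    - [-0.57,4.16,0]
    - [-0.57,4.16,0]
  turn: [0,0,0,0,0]
  gripper: [3,3,3,3,3]

```text
time_s: 13.95
tool_pos: [486.0, -213.4, 143.5]
eef_rot: [-3.137, -0.146, 0.003]
contact_force: [1.5, 0.3, -0.5]
finger_gap: 0.469
grip_force: 20.0
```

Request:
servo_tool:
  translation:
    - [0,0,0]
    - [0,0,0]
    - [0,0,0]
    - [0,0,0]
    - [0,0,0]
  turn: [-0.105,-0.105,-0.104,0,0]
  gripper: [3,3,3,3,3]

```text
time_s: 14.45
tool_pos: [486.6, -211.9, 143.8]
eef_rot: [-3.076, -0.631, 0.002]
contact_force: [-0.2, -0.5, -1.6]
finger_gap: 0.473
grip_force: 20.0
```

```bash
python3 go.py 487.8 -212.1
```

```text
pos [ 486.6 -211.9  143.8] yaw 23.18 tool dx,dy cm 0.11 0.07 tilt 0.0018
```

Request:
servo_tool:
  translation:
    - [0.1,0.05,4]
    - [0,0,3]
    - [0,0,2]
    - [0,0,1]
    - [0,0,0.5]
  turn: [0,0,0,0,0]
  gripper: [3,3,3,3,3]

```text
time_s: 14.95
tool_pos: [488.0, -211.8, 38.7]
eef_rot: [-3.076, -0.634, 0.002]
contact_force: [0.7, -0.5, 0.4]
finger_gap: 0.476
grip_force: 20.0
```

Request:
servo_tool:
  translation:
    - [0,0,0.5]
    - [0,0,0.3]
    - [0,0,0]
    - [0,0,0]
    - [0,0,0]
  turn: [0,0,0,0,0]
  gripper: [3,3,3,3,3]

```text
time_s: 15.45
tool_pos: [488.7, -212.3, 32.2]
eef_rot: [3.076, 0.634, 0.002]
contact_force: [1.1, 0.2, -0.7]
finger_gap: 0.473
grip_force: 20.0
```

```bash
python3 go.py 487.8 -212.1
```

```text
pos [ 488.7 -212.3   32.2] yaw 23.3 tool dx,dy cm -0.08 -0.05 tilt 0.0012
```

Request:
servo_tool:
  translation:
    - [0,0,0.15]
    - [0,0,0]
    - [0,0,0]
    - [0,0,0]
    - [0,0,0]
  turn: [0,0,0,0,0]
  gripper: [3,3,4.6,5.2,6.5]

```text
time_s: 15.95
tool_pos: [488.4, -212.1, 30.2]
eef_rot: [3.077, 0.635, 0.0]
contact_force: [0.1, -0.6, -0.4]
finger_gap: 0.603
grip_force: 0.0
```

Request:
servo_tool:
  translation:
    - [0,0,0]
    - [0,0,0]
    - [0,0,-1]
    - [0,0,-4]
    - [0,0,-4]
  turn: [0,0,0,0,0]
  gripper: [7,7,7,7,7]

```text
time_s: 16.45
tool_pos: [487.7, -211.8, 121.1]
eef_rot: [-3.075, -0.635, 0.003]
contact_force: [0.2, -0.3, -0.6]
finger_gap: 0.757
grip_force: 0.0
```

Request:
servo_tool:
  translation:
    - [0,0,-2]
    - [2.43,-3.57,0]
    - [2.43,-3.57,0]
    - [2.43,-3.57,0]
    - [2.43,-3.57,0]
  turn: [0,0,0,0,0]
  gripper: [7,7,7,7,7]

```text
time_s: 16.95
tool_pos: [521.4, -41.0, 141.2]
eef_rot: [3.077, 0.634, 0.002]
contact_force: [0.2, 0.1, 0.4]
finger_gap: 0.754
grip_force: 0.0
```

Request:
servo_tool:
  translation:
    - [2.43,-3.57,0]
    - [2.43,-3.57,0]
    - [2.43,-3.57,0]
    - [2.43,-3.57,0]
    - [2.43,-3.57,0]
  turn: [0,0,0,0,0]
  gripper: [7,7,7,7,7]

```text
time_s: 17.45
tool_pos: [562.2, 171.3, 141.1]
eef_rot: [-3.077, -0.635, -0.001]
contact_force: [0.6, -0.2, 0.4]
finger_gap: 0.755
grip_force: 0.0
```

Request:
servo_tool:
  translation:
    - [2.43,-3.57,0]
    - [0,0,0]
    - [0,0,0]
    - [0,0,0]
    - [0,0,0]
  turn: [0,0.105,0.105,0.104,0]
  gripper: [7,7,7,7,7]

```text
time_s: 17.95
tool_pos: [570.1, 212.2, 140.8]
eef_rot: [3.138, 0.147, 0.001]
contact_force: [-0.2, -0.6, 0.1]
finger_gap: 0.754
grip_force: 0.0
```

```bash
python3 - <<'E'
from plant import *
import cv2,pickle
ci=camera_info("wrist"); im=grab_frame("wrist"); pickle.dump(ci,open("w3.pkl","wb"))
cv2.imwrite("pics/w3.png",im[...,::-1])
E
python3 go.py 570.3 211.7
```

```text
pos [570.1 212.1 140.8] yaw 5.45 tool dx,dy cm 0.01 0.04 tilt 0.0005
```

View pics/w3.png

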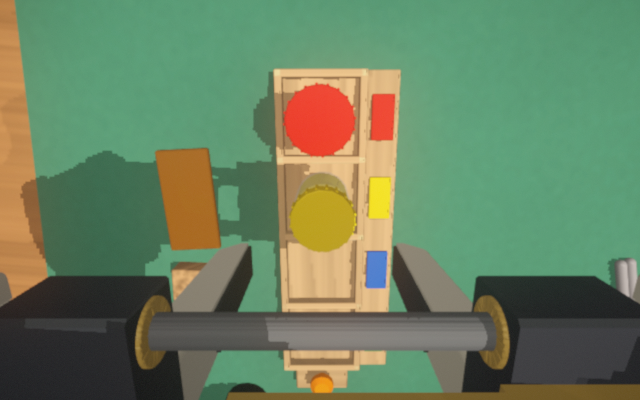

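The yellow lid is at (323.5,218) and the red lid at (319.5,120). I'll check both before descending.

```bash
python3 - <<'E'
from h import *
import pickle
ci=pickle.load(open("w3.pkl","rb"))
print(ray(ci,323.5,218.5,80),ray(ci,319.5,120,80))
E
```

```text
[573.20145742 210.63839416  80.        ] [635.83580976 219.06874208  80.        ]
```

Request:
servo_tool:
  translation:
    - [0,0,4]
    - [0,0,3.5]
    - [0,0,2]
    - [0,0,1.1]
    - [0,0,0.5]
  turn: [0,0,0,0,0]
  gripper: [7,7,7,7,7]

```text
time_s: 18.5
tool_pos: [570.1, 211.8, 28.5]
eef_rot: [-3.138, -0.147, 0.002]
contact_force: [0.0, 0.0, 0.4]
finger_gap: 0.758
grip_force: 0.0
```

Request:
servo_tool:
  translation:
    - [0,0,0]
    - [0,0,0]
    - [0,0,0]
    - [0,0,0]
    - [0,0,0]
  turn: [0,0,0,0,0]
  gripper: [7,3,3,3,3]
  newtons: 20

```text
time_s: 19.0
tool_pos: [570.6, 212.1, 29.9]
eef_rot: [-3.138, -0.146, -0.002]
contact_force: [0.4, 0.2, 1.5]
finger_gap: 0.471
grip_force: 20.0
```

Request:
servo_tool:
  translation:
    - [0,0,0]
    - [0,0,0]
    - [0,0,0]
    - [0,0,-1]
    - [0,0,-1]
  turn: [0,0,0,0,0]
  gripper: [3,3,3,3,3]
  newtons: 20

```text
time_s: 19.5
tool_pos: [569.6, 211.7, 49.1]
eef_rot: [3.138, 0.146, -0.003]
contact_force: [-0.3, -0.6, -1.2]
finger_gap: 0.47
grip_force: 20.0
```

Request:
servo_tool:
  translation:
    - [0,0,-2]
    - [0,0,-2.5]
    - [0,0,-3]
    - [0,0,-2]
    - [0,0,0]
  turn: [0,0,0,0,0]
  gripper: [3,3,3,3,3]

```text
time_s: 20.0
tool_pos: [572.4, 212.9, 147.9]
eef_rot: [-3.135, -0.146, -0.011]
contact_force: [-0.8, 0.4, -1.0]
finger_gap: 0.47
grip_force: 20.0
```

```bash
python3 go.py 548.4 -186
```

```text
pos [572.4 212.9 147.9] yaw 5.31 tool dx,dy cm -6.08 39.5 tilt 0.0077
```

Request:
servo_tool:
  translation:
    - [-0.6,3.94,0]
    - [-0.6,3.94,0]
    - [-0.6,3.94,0]
    - [-0.6,3.94,0]
    - [-0.6,3.94,0]
  turn: [0,0,0,0,0]
  gripper: [3,3,3,3,3]

```text
time_s: 20.5
tool_pos: [557.4, 11.4, 142.9]
eef_rot: [3.138, 0.146, -0.004]
contact_force: [0.4, -0.1, -1.1]
finger_gap: 0.469
grip_force: 20.0
```

Request:
servo_tool:
  translation:
    - [-0.6,3.94,0]
    - [-0.6,3.94,0]
    - [-0.6,3.94,0]
    - [-0.6,3.94,0]
    - [-0.6,3.94,0]
  turn: [0,0,0,0,0]
  gripper: [3,3,3,3,3]

```text
time_s: 21.0
tool_pos: [545.8, -187.2, 142.9]
eef_rot: [-3.137, -0.146, 0.004]
contact_force: [0.8, -0.9, -0.8]
finger_gap: 0.469
grip_force: 20.0
```

Request:
servo_tool:
  translation:
    - [0,0,0]
    - [0,0,0]
    - [0,0,0]
    - [0,0,0]
    - [0,0,0]
  turn: [-0.105,-0.105,-0.104,0,0]
  gripper: [3,3,3,3,3]

```text
time_s: 21.5
tool_pos: [546.4, -185.8, 143.3]
eef_rot: [-3.076, -0.631, 0.002]
contact_force: [0.4, 0.4, -1.1]
finger_gap: 0.468
grip_force: 20.0
```

```bash
python3 go.py 548.4 -186
```

```text
pos [ 546.4 -185.8  143.3] yaw 23.18 tool dx,dy cm 0.18 0.1 tilt 0.0018
```

Request:
servo_tool:
  translation:
    - [0,0.05,4]
    - [0,0,3]
    - [0,0,2]
    - [0,0,1]
    - [0,0,0.5]
  turn: [0,0,0,0,0]
  gripper: [3,3,3,3,3]

```text
time_s: 22.0
tool_pos: [546.9, -186.1, 38.2]
eef_rot: [-3.076, -0.634, 0.002]
contact_force: [0.3, -0.8, -0.1]
finger_gap: 0.47
grip_force: 20.0
```

Request:
servo_tool:
  translation:
    - [0,0,0.5]
    - [0,0,0.3]
    - [0,0,0]
    - [0,0,0]
    - [0,0,0]
  turn: [0,0,0,0,0]
  gripper: [3,3,3,3,3]

```text
time_s: 22.5
tool_pos: [547.6, -186.5, 31.8]
eef_rot: [3.076, 0.634, 0.002]
contact_force: [1.4, -0.5, -0.8]
finger_gap: 0.468
grip_force: 20.0
```

```bash
python3 go.py 548.4 -186
```

```text
pos [ 547.6 -186.5   31.8] yaw 23.3 tool dx,dy cm 0.09 -0.02 tilt 0.0012
```

Request:
servo_tool:
  translation:
    - [0,0,0.15]
    - [0,0,0]
    - [0,0,0]
    - [0,0,0]
    - [0,0,0]
  turn: [0,0,0,0,0]
  gripper: [3,3,4.6,5.2,6.5]

```text
time_s: 23.0
tool_pos: [547.4, -186.4, 29.8]
eef_rot: [3.077, 0.635, 0.0]
contact_force: [-0.3, -0.3, 0.5]
finger_gap: 0.599
grip_force: 0.0
```

Request:
servo_tool:
  translation:
    - [0,0,0]
    - [0,0,0]
    - [0,0,-1]
    - [0,0,-4]
    - [0,0,-4]
  turn: [0,0,0,0,0]
  gripper: [7,7,7,7,7]

```text
time_s: 23.5
tool_pos: [546.6, -186.1, 120.5]
eef_rot: [-3.076, -0.635, 0.003]
contact_force: [1.0, 0.6, 0.1]
finger_gap: 0.757
grip_force: 0.0
```

Request:
servo_tool:
  translation:
    - [0,0,-2]
    - [2.4,-3.38,0]
    - [2.4,-3.38,0]
    - [2.4,-3.38,0]
    - [2.4,-3.38,0]
  turn: [0,0,0,0,0]
  gripper: [7,7,7,7,7]

```text
time_s: 24.0
tool_pos: [582.2, -22.7, 140.7]
eef_rot: [3.077, 0.634, 0.002]
contact_force: [0.5, -0.6, -0.7]
finger_gap: 0.758
grip_force: 0.0
```

Request:
servo_tool:
  translation:
    - [2.4,-3.38,0]
    - [2.4,-3.38,0]
    - [2.4,-3.38,0]
    - [2.4,-3.38,0]
    - [2.4,-3.38,0]
  turn: [0,0,0,0,0]
  gripper: [7,7,7,7,7]

```text
time_s: 24.5
tool_pos: [625.4, 180.2, 140.6]
eef_rot: [-3.077, -0.635, -0.001]
contact_force: [0.6, 0.1, -0.1]
finger_gap: 0.756
grip_force: 0.0
```

Request:
servo_tool:
  translation:
    - [2.4,-3.38,0]
    - [0,0,0]
    - [0,0,0]
    - [0,0,0]
    - [0,0,0]
  turn: [0,0.105,0.105,0.104,0]
  gripper: [7,7,7,7,7]

```text
time_s: 25.0
tool_pos: [633.8, 219.3, 140.3]
eef_rot: [3.138, 0.147, 0.001]
contact_force: [-0.3, 0.1, 0.4]
finger_gap: 0.753
grip_force: 0.0
```

```bash
python3 go.py 634.5 218.8
```

```text
pos [633.8 219.3 140.3] yaw 5.35 tool dx,dy cm 0.07 0.05 tilt 0.0005
```

Request:
servo_tool:
  translation:
    - [0.06,0.05,4]
    - [0,0,3.5]
    - [0,0,2]
    - [0,0,1.1]
    - [0,0,0.4]
  turn: [0,0,0,0,0]
  gripper: [7,7,7,7,7]

```text
time_s: 25.5
tool_pos: [634.1, 218.4, 28.9]
eef_rot: [3.138, 0.147, -0.002]
contact_force: [0.1, -0.0, 0.6]
finger_gap: 0.752
grip_force: 0.0
```

Request:
servo_tool:
  translation:
    - [0,0,0]
    - [0,0,0]
    - [0,0,0]
    - [0,0,0]
    - [0,0,0]
  turn: [0,0,0,0,0]
  gripper: [7,3,3,3,3]
  newtons: 20

```text
time_s: 26.0
tool_pos: [634.9, 219.0, 30.5]
eef_rot: [-3.137, -0.146, -0.002]
contact_force: [0.4, 0.1, 2.3]
finger_gap: 0.47
grip_force: 20.0
```

Request:
servo_tool:
  translation:
    - [0,0,0]
    - [0,0,0]
    - [0,0,0]
    - [0,0,-1]
    - [0,0,-1]
  turn: [0,0,0,0,0]
  gripper: [3,3,3,3,3]
  newtons: 20

```text
time_s: 26.5
tool_pos: [633.8, 218.0, 49.4]
eef_rot: [3.137, 0.146, -0.003]
contact_force: [1.1, -0.2, -0.8]
finger_gap: 0.471
grip_force: 20.0
```

Request:
servo_tool:
  translation:
    - [0,0,-2]
    - [0,0,-2.5]
    - [0,0,-3]
    - [0,0,-2]
    - [0,0,0]
  turn: [0,0,0,0,0]
  gripper: [3,3,3,3,3]

```text
time_s: 27.0
tool_pos: [636.8, 219.2, 148.8]
eef_rot: [-3.136, -0.145, -0.012]
contact_force: [0.1, -0.3, -1.0]
finger_gap: 0.468
grip_force: 20.0
```

```bash
python3 go.py 609 -159.9
```

```text
pos [636.8 219.2 148.8] yaw 5.3 tool dx,dy cm -6.27 37.49 tilt 0.0078
```

Request:
servo_tool:
  translation:
    - [-0.6,3.75,0]
    - [-0.6,3.75,0]
    - [-0.6,3.75,0]
    - [-0.6,3.75,0]
    - [-0.6,3.75,0]
  turn: [0,0,0,0,0]
  gripper: [3,3,3,3,3]

```text
time_s: 27.5
tool_pos: [620.7, 27.3, 143.2]
eef_rot: [3.138, 0.146, -0.004]
contact_force: [-0.3, -0.1, -1.0]
finger_gap: 0.471
grip_force: 20.0
```

Request:
servo_tool:
  translation:
    - [-0.6,3.75,0]
    - [-0.6,3.75,0]
    - [-0.6,3.75,0]
    - [-0.6,3.75,0]
    - [-0.6,3.75,0]
  turn: [0,0,0,0,0]
  gripper: [3,3,3,3,3]

```text
time_s: 28.0
tool_pos: [608.2, -161.9, 143.2]
eef_rot: [-3.138, -0.146, 0.004]
contact_force: [1.1, -0.0, -0.5]
finger_gap: 0.473
grip_force: 20.0
```

Request:
servo_tool:
  translation:
    - [0,0,0]
    - [0,0,0]
    - [0,0,0]
    - [0,0,0]
    - [0,0,0]
  turn: [-0.105,-0.105,-0.104,0,0]
  gripper: [3,3,3,3,3]

```text
time_s: 28.5
tool_pos: [608.8, -160.4, 143.7]
eef_rot: [-3.077, -0.631, 0.003]
contact_force: [-0.4, -0.2, -0.7]
finger_gap: 0.47
grip_force: 20.0
```

```bash
python3 go.py 609 -159.9
```

```text
pos [ 608.8 -160.4  143.7] yaw 23.18 tool dx,dy cm 0.04 -0.04 tilt 0.0019
```

Request:
servo_tool:
  translation:
    - [-0.05,-0.05,4]
    - [0,0,3]
    - [0,0,2]
    - [0,0,1]
    - [0,0,0.5]
  turn: [0,0,0,0,0]
  gripper: [3,3,3,3,3]

```text
time_s: 29.0
tool_pos: [608.5, -159.9, 38.6]
eef_rot: [-3.077, -0.634, 0.002]
contact_force: [0.5, 1.5, -0.8]
finger_gap: 0.469
grip_force: 20.0
```

Request:
servo_tool:
  translation:
    - [0,0,0.5]
    - [0,0,0.3]
    - [0,0,0.1]
    - [0,0,0]
    - [0,0,0]
  turn: [0,0,0,0,0]
  gripper: [3,3,3,3,3]

```text
time_s: 29.5
tool_pos: [609.3, -160.2, 31.2]
eef_rot: [3.076, 0.634, 0.002]
contact_force: [0.3, -0.3, -1.8]
finger_gap: 0.468
grip_force: 20.0
```

```bash
python3 go.py 609 -159.9
```

```text
pos [ 609.3 -160.2   31.2] yaw 23.3 tool dx,dy cm -0.01 -0.04 tilt 0.0011
```

Release, rise, and back off for a final look.

Request:
servo_tool:
  translation:
    - [0,0,0.1]
    - [0,0,0]
    - [0,0,0]
    - [0,0,0]
    - [0,0,0]
  turn: [0,0,0,0,0]
  gripper: [3,3,4.6,5.2,6.5]

```text
time_s: 30.0
tool_pos: [608.9, -160.2, 29.6]
eef_rot: [-3.077, -0.635, 0.0]
contact_force: [-0.2, -0.3, -0.2]
finger_gap: 0.601
grip_force: 0.0
```

Request:
servo_tool:
  translation:
    - [0,0,0]
    - [0,0,0]
    - [0,0,-1]
    - [0,0,-4]
    - [0,0,-4]
  turn: [0,0,0,0,0]
  gripper: [7,7,7,7,7]

```text
time_s: 30.5
tool_pos: [608.2, -160.0, 120.4]
eef_rot: [-3.076, -0.635, 0.003]
contact_force: [0.1, 0.2, 1.3]
finger_gap: 0.754
grip_force: 0.0
```

Request:
servo_tool:
  translation:
    - [0,0,-4]
    - [-4,0,-4]
    - [-4,0,0]
    - [-4,0,0]
    - [-4,0,0]
  turn: [0,0,0,0,0]
  gripper: [7,7,7,7,7]

```text
time_s: 31.0
tool_pos: [465.0, -222.2, 196.3]
eef_rot: [3.075, 0.635, 0.002]
contact_force: [-0.1, 0.3, -0.5]
finger_gap: 0.752
grip_force: 0.0
```

Request:
servo_tool:
  translation:
    - [0,0,0]
    - [0,0,0]
    - [0,0,0]
    - [0,0,0]
    - [0,0,0]
  turn: [0,0,0,0,0]
  gripper: [7,7,7,7,7]

```text
time_s: 31.5
tool_pos: [467.3, -220.8, 194.9]
eef_rot: [-3.076, -0.638, -0.001]
contact_force: [-0.0, -0.4, 0.2]
finger_gap: 0.755
grip_force: 0.0
```

```bash
python3 - <<'E'
from plant import *
import cv2,pickle,numpy as np
ci=camera_info("wrist"); w=grab_frame("wrist"); pickle.dump(ci,open("w4.pkl","wb"))
s=grab_frame("scene")
cv2.imwrite("pics/f.png",np.hstack([w[:,150:500],cv2.resize(s[110:230,180:295],(383,400),interpolation=cv2.INTER_CUBIC)])[...,::-1])
print(get_obs()["tool_pos"])
E
```

```text
[ 466.82761126 -221.08072266  194.84334542]
```

View pics/f.png

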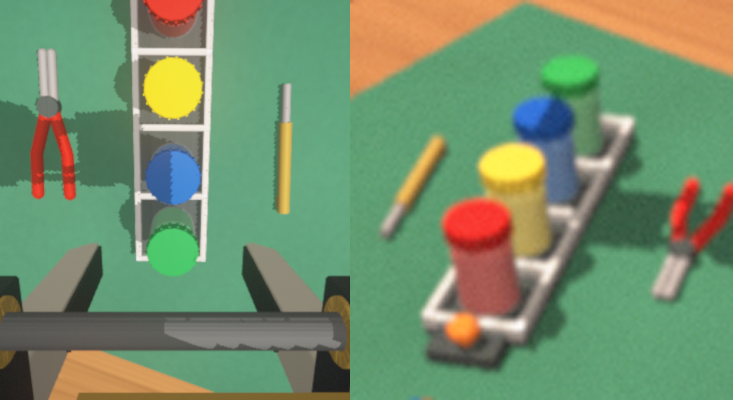

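All four jars stand upright in the pockets, red by the knob, then yellow, blue and green. One quick numeric check against the rims, then hand in if it holds.

```bash
python3 - <<'E'
from plant import *
from h import *
import pickle
np.set_printoptions(precision=1,suppress=True)
ci=pickle.load(open("w4.pkl","rb")); y=np.radians(23.3);u=np.array([np.cos(y),np.sin(y)]);n=np.array([-u[1],u[0]]);c=np.array([518.1,-199.])
f=lambda p,z:np.array([(ray(ci,*p,z)[:2]-c)@u,(ray(ci,*p,z)[:2]-c)@n])
rim=[f(p,18) for p in [(323,51),(321.5,128),(322,197),(322,261.5)]]; jar=[f(p,80) for p in [(323,88),(323.5,176),(323,251)]]
print("rims (66,0,-66,-135):",rim); print("jars (33,-33,-99):",jar)
bad=max(abs(j-np.array([x,0])).max() for j,x in zip(jar,(33,-33,-99))); print(bad)
if bad<8: print(sign_off())
E
```

```text
rims (66,0,-66,-135): [array([65.8, -1.3]), array([-0.7, -0.1]), array([-66.9,  -0.7]), array([-135.5,   -0.9])]
jars (33,-33,-99): [array([31.8, -1.2]), array([-34.4,  -1.8]), array([-98.1,  -1.7])]
1.844441939514552
the job is handed in; nothing more can be done
None
```

All four jars stand upright in the carrier in reverse order, green in the pocket farthest from its knob, then blue, yellow and red; the job was handed in at about 32 s. Green, blue and yellow measured within 2 mm of their pocket centres; red was cut off in the last wrist view, so I checked it only by eye and by its release position.

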